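# Index the inspection table to its next station and lock it

## Robot

A 6-joint arm with a two-finger parallel gripper is mounted at the origin on a cart in front of the work surface, level with it; the furniture and walls round the work are solid. World frame = base frame: x ahead of the robot, y to its left, z up, the work surface at z = 0. Lengths are in m, angles in degrees, forces in N, time in s.
With the tool pointing down it reaches from about 0.4 to 0.825 m from the base axis. Payload 7 kg.
Tool frame: the origin (TCP) lies at the very end of the fingers, on their centre line; the grasp point (between the pads) lies 19 mm behind it; z points along the fingers, y is the direction in which the jaws open and shut (so a half turn about z gives the same grasp; the last joint's range is limited). The gripper opens to 88 mm and grips with 3 to 60 N. Pads are 19 mm wide; open, the fingers measure 130 mm over their backs; the gripper's body (78 mm by 193 mm) begins 47 mm behind the grasp point.
Start: joints at [-57.806, 20.546, 0.682, 0, -70.136, -16.507], TCP at [0.182, -0.65, 0.188] pointing down, gripper open.
Joint ranges: [-176.03, 176.03], [-82.01, 121.73], [-58.28, 71.71], [-173.87, 95.51], [-174.79, -0.11], [-173.66, 173.66]. Speed limits (degrees/s): [136.94, 136.94, 172.46, 180, 180, 180].

## Interface

Orientations are given as [roll, pitch, yaw] about the fixed x, y, z axes, in that order (R = Rz(yaw) Ry(pitch) Rx(roll)).
In Python, from plant import ctrl gives the robot as it stands.
- The arm moves only by the tool move_arm, never from a script. Its argument "increments" is a list of rows, each a list of 2 entries, a list of its own where there are three numbers: the shift along the world's x, y, z in mm, then the turn about the world's z in rad. A call has exactly 8 rows; each row shifts and turns the pose as measured when the row begins; what a row does not reach is not made up. A row lasts 1/10 s, in which the tool goes at most 50 mm and 8.59 degrees, less where a joint would pass 70% of its speed; a pose out of reach is approached as far as the arm can. A call with a gripper value outside its range is refused whole. "jaw" is the gripper command: -1 is shut, 1 is fully open, values between are in proportion, set as the call begins (left out, the last holds). The fingers move at their own pace and stop on an object; the grip force is fixed at half the most. Time passes only in rows, so rows that do not move let the fingers close, or fill a call up. It gives the time, the measured TCP pose, the force and the opening at its end, in the units of the state.
- ctrl.get_obs(): the state, without advancing time (a new reading comes with each control period).
- ctrl.snapshot(name): name is "scene" or "top"; returns a dict with "color" (400x640x3 uint8, red, green, blue), "fx", "fy", "cx", "cy" (pixels), "R" (3x3) and "t" (3): a world point X has camera coordinates R X + t. Camera axes: x right, y down, z forward; pixel columns grow to the right and rows downward; lengths in m; the calibration is good to about 2 mm. A picture is of the moment at which its call begins. There is no depth.
- ctrl.close_job(): hands the job in, once; it reports no verdict.
The state is a dict: "clock": time; "joint_pos": joint angles; "qvel": joint speeds; "tau": joint torques, N m; "tool_pos": TCP position; "orientation": TCP orientation; "force": force on the tool from outside, world axes, zero at the start; "moment": the same for the moment, N m; "opening": finger opening in m.
Only numpy, scipy, OpenCV 4.12 (cv2) and the standard library are available. Lean on these libraries where they do the work, as an engineer would, in place of code of your own. Each camera call takes 0.05 s, during which the arm holds its last target.

## Task

Bring the next part under the inspection camera: slide the lock bolt out by its black knob, push the round plate clockwise (seen from above) by its red post until it drops into the next detent, one station on, then slide the bolt fully home so the plate is locked there. Work by feel: never lean on the plate or its post with more than 25 newtons and never ram the bolt against the plate's rim; the three parts must stay on their seats and the other things on the bench must be left alone.

Things in the scene. Friction and masses are not known exactly. Their poses are not given: they have to be found in the camera images.
- index_base: fixed grey round base of the index table, 210 mm across, 8 mm high. Origin: middle of its underside, on the turning axis. +x points to the camera post (at 120 mm; camera 60 mm from the axis, lens 153 mm and top 238 mm above the bench); -y points to the bolt's guide block (105 to 131 mm from the axis, 43 mm high). Placed anew each time, turned up to 17 degrees
- table_axis (a point): point fixed on the turning axis at the height of the plate's upper face, 40 mm above the bench, axes as the base. The next station's stop is clamped by hand under the plate, out of sight, anywhere from 45 to 75 degrees (0.785 to 1.31 rad) on from the first: it has to be felt. Let go there, the plate springs back a degree or two to its seat. A plate that has been overrun may be pushed back
- index_plate (a joint): angle of the aluminium plate (200 mm across), rad: 0 at its first station, growing clockwise seen from above, range -0.15 to 1.50. A spring ball holds it at a station: 8 to 12 N at the post moves it out; between stations it drags with 1 to 4 N. Within 1.5 degrees of the next station the ball pulls it in (the push drops), then it stands and the push climbs; pushed too hard it jumps out
- push_post (a point): middle of the top of the upright red push post on the plate, 14 mm in diameter (collar at its foot 18 mm, 5 mm high), 90 mm from the turning axis, from the plate's face (40 mm above the bench) to 90 mm above the bench. It starts on the robot's side, to the right: at -145 degrees from the base's +x (counter-clockwise positive), and turns with the plate
- lock_bolt (a joint): travel of the bolt, m: 0 home (locked), 0.016 fully out, along the base's -y (away from the plate). It stays where it is left and slides with 2 to 3 N. Its 4 mm tongue goes home only into a 7 mm gap in the plate's rim, one at each station; elsewhere it stops against the rim at about 0.006. Out means drawn past 0.010
- bolt_knob (a point): middle of the top of the bolt's upright black round knob, 18 mm in diameter, its top 85 mm and underside 50 mm above the bench, on a 12 mm stem; 148 mm from the turning axis when home, 164 mm when out; free on all sides above 45 mm
- ring_gauge: steel ring gauge, 53 mm across, 18 mm high, lying loose on the plate; origin: middle of its underside
- brass_spacer: small brass-coloured turned ring, 30 mm across, 10 mm high, lying loose on the plate, the next part for the camera; origin: middle of its underside
- grey_spacer: small grey turned ring, 32 mm across, 13 mm high, lying loose on the plate; origin: middle of its underside
- seat_ring (a point): middle of the ring gauge's seat (a thin circle marked on the plate, 43 mm across), on the plate's face, 60 mm from the axis; turns with the plate
- seat_brass (a point): middle of the brass spacer's seat on the plate's face, 60 mm from the axis; 60 degrees counter-clockwise from the ring gauge's seat
- seat_grey (a point): middle of the grey spacer's seat on the plate's face, 60 mm from the axis; 120 degrees counter-clockwise from the ring gauge's seat
- screwdriver: red screwdriver lying on the bench at the front, 22x188x20 mm; leave alone; origin: middle of its underside
- notepad: blue notepad lying on the bench at the front, 105x74x11 mm; leave alone; origin: middle of its underside
- oil_bottle: blue oil bottle with a white spout at the left, 43 mm across, 126 mm high; leave alone; origin: middle of its underside
- master_bush: dark stepped setting master at the left, 56 mm across, 53 mm high; leave alone; origin: middle of its underside
Things that resemble listed ones, but are neither listed nor needed, are in the scene too. Several things have the shape of the ring_gauge; the one meant has the colours described above.

How it is judged (in metres and radians):
On the way, in this order (a step that is already met when the one before it is completed fails the run):
1. the bolt is drawn out of the plate's rim (at least 10 mm) while the plate still stands at its first station (value of joint lock_bolt above 0.01 m and value of joint index_plate below 0.1 rad), for 0.1 s.
2. the plate is pushed on to the next station (42 to 78 degrees) with the bolt still out (value of joint index_plate between 0.74 and 1.355 rad and value of joint lock_bolt above 0.0045 m), for 0.2 s.
At the end, for the whole second after the job is handed in: the lock bolt is home (joint below 2 mm), which it can be only with its tongue in a rim gap; the plate stands one station on (0.74 to 1.355 rad) and at rest; the three parts lie within 10 mm of the middle of their seats (value of joint lock_bolt below 0.002 m and value of joint index_plate between 0.74 and 1.355 rad and horizontal distance between ring_gauge and seat_ring below 0.01 m and horizontal distance between brass_spacer and seat_brass below 0.01 m and horizontal distance between grey_spacer and seat_grey below 0.01 m and not (velocity of joint index_plate above 0.05 rad/s or velocity of joint index_plate below -0.05 rad/s)); the robot touches nothing.
It fails at once if the robot presses on the plate or its post with more than 25 N (contact force between any of the fingers, the arm and index_plate above 25 N).
It fails at once if the bolt is rammed against the plate's rim with more than 25 N (contact force between lock_bolt and index_plate above 25 N).
It fails at once if a part is pushed off its seat (more than 15 mm from the middle) (distance between ring_gauge and seat_ring above 0.015 m or distance between brass_spacer and seat_brass above 0.015 m or distance between grey_spacer and seat_grey above 0.015 m).
It fails at once if the screwdriver, notepad, oil bottle or setting master is moved by more than 20 mm (distance of any of screwdriver, notepad, oil_bottle, master_bush from where it was at the start of the episode above 0.02 m).
It also fails if it takes over 72 s, if anything falls off the work surface, if the arm or the gripper's body presses on something with over 40 N, if the wrist force passes 120 N, or if a joint passes its speed limit or range.

## Working session

There is one attempt and no reset: what is moved stays moved. The work goes in short steps, Python scripts to look and compute and a tool call to move; the robot and the scene stay as the last step left them, time stands still between calls to the robot, and variables do not carry over. Pictures are saved under pics/ and viewed, and the job is handed in when it is done.

Besides the shell and the picture viewer there is one more tool, called after ">>>" as name(argument=value, ...) on one line, values as JSON. move_arm: Moves the arm, as the interface text tells. Its arguments: {"type":"object","properties":{"increments":{"type":"array","items":{"type":"array"}},"jaw":{"type":"number"}},"required":["increments"]}

```bash
ls; mkdir -p pics
python3 - <<'E'
from plant import ctrl
import cv2,numpy as np,pickle
o=ctrl.get_obs();print(o)
for n in("scene","top"):
    s=ctrl.snapshot(n);cv2.imwrite(f"pics/{n}0.png",s["color"][:,:,::-1]);pickle.dump(s,open(f"{n}0.pkl","wb"))
    print(n,s["fx"],s["fy"],s["cx"],s["cy"],s["R"],s["t"])
E
```

```text
pics
{'clock': 0.0, 'joint_pos': array([-5.78044632e+01,  2.05891676e+01,  6.35056331e-01, -1.99782643e-02,
       -7.01349032e+01, -1.65055627e+01]), 'qvel': array([-0.04576127, -0.06350651,  0.07529461, -0.02574158, -0.03202894,
        0.09433797]), 'tau': array([-8.37750595e-04, -5.82717562e+01,  2.93049717e+01,  6.99720427e+00,
        6.77498057e-03, -1.20564591e-04]), 'tool_pos': array([ 0.18235476, -0.64934594,  0.18695851]), 'orientation': array([ 1.79909317e+02, -7.28502231e-03, -1.64316823e+02]), 'force': array([-0.07379124,  0.74598509,  0.07963496]), 'moment': array([-0.02610721, -0.0428485 ,  0.04135297]), 'opening': 0.08752487132015437}
scene 434.66428582271215 434.66428582271215 318.8907903922389 201.6986789177066 [[-0.80924853 -0.58716084  0.01894658]
 [-0.27604758  0.35159509 -0.89452704]
 [ 0.51856972 -0.72912485 -0.44661214]] [0.46365896 0.22922791 0.81284956]
top 377.305074884372 377.305074884372 323.23702346878196 201.82484808922175 [[ 0.02048668 -0.99978825 -0.00193854]
 [-0.99254026 -0.02010501 -0.12024814]
 [ 0.12018371  0.00438757 -0.99274197]] [-0.01697028  0.56911571  1.09075227]
```

View pics/scene0.png

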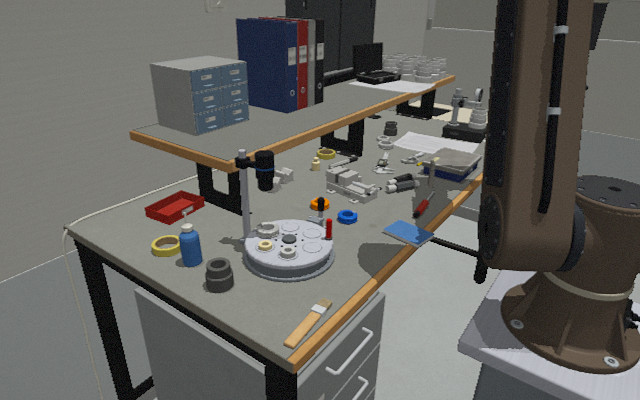

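View pics/top0.png

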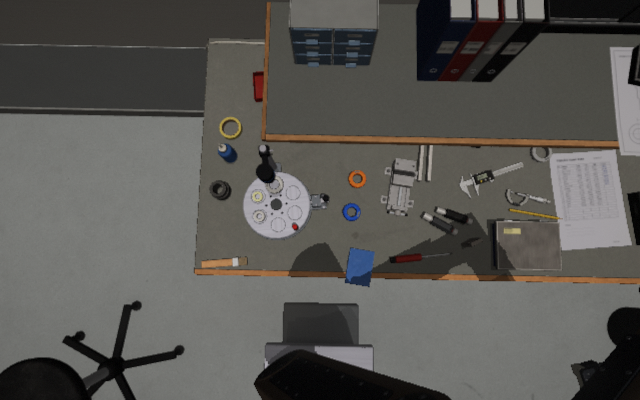

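Run:
```python
import cv2
a=cv2.imread("pics/top0.png");cv2.imwrite("pics/top0c.png",cv2.resize(a[90:290,270:470],None,fx=3,fy=3,interpolation=cv2.INTER_CUBIC)[:600])
a=cv2.imread("pics/scene0.png");cv2.imwrite("pics/scene0c.png",cv2.resize(a[130:320,130:390],None,fx=3,fy=3,interpolation=cv2.INTER_CUBIC))
```

```text
(no output)
```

View pics/top0c.png

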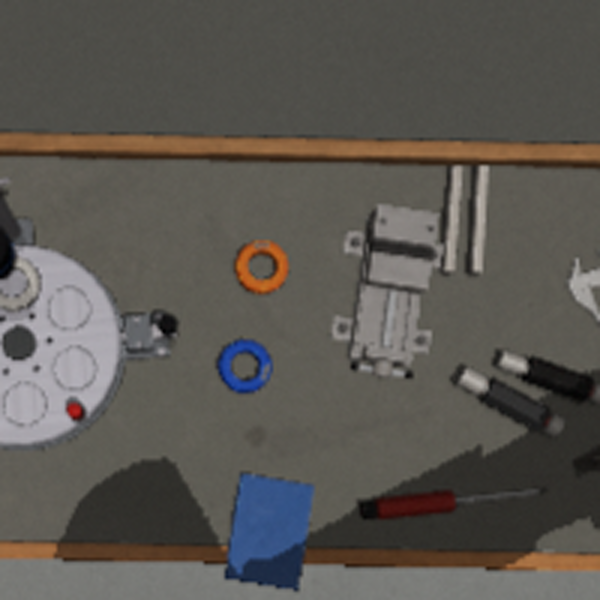

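View pics/scene0c.png

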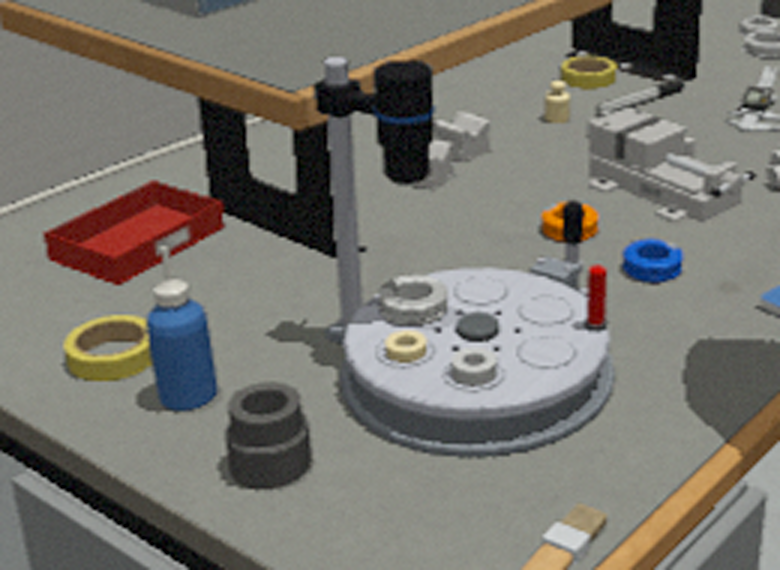

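The top view shows the plate around (277,205), the post at about (295,227) and the bolt knob at about (324,199). I'll enlarge both views around the table.

Run:
```python
import cv2
def crop(f,r0,r1,c0,c1,k,out):
    a=cv2.resize(cv2.imread(f)[r0:r1,c0:c1],None,fx=k,fy=k,interpolation=cv2.INTER_CUBIC)
    for r in range((r0+9)//10*10,r1,10): cv2.line(a,(0,int((r-r0+.5)*k)),(6 if r%20 else 14,int((r-r0+.5)*k)),(0,255,255),1); cv2.putText(a,str(r),(15,int((r-r0+.5)*k)+4),0,.35,(0,255,255),1)
    for c in range((c0+9)//10*10,c1,10): cv2.line(a,(int((c-c0+.5)*k),0),(int((c-c0+.5)*k),6),(0,255,255),1); cv2.putText(a,str(c),(int((c-c0+.5)*k)-8,16),0,.35,(0,255,255),1)
    cv2.imwrite(out,a)
crop("pics/top0.png",140,248,230,342,5,"pics/t1.png")
crop("pics/scene0.png",185,285,235,365,6,"pics/s1.png")
```

```text
(no output)
```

View pics/t1.png

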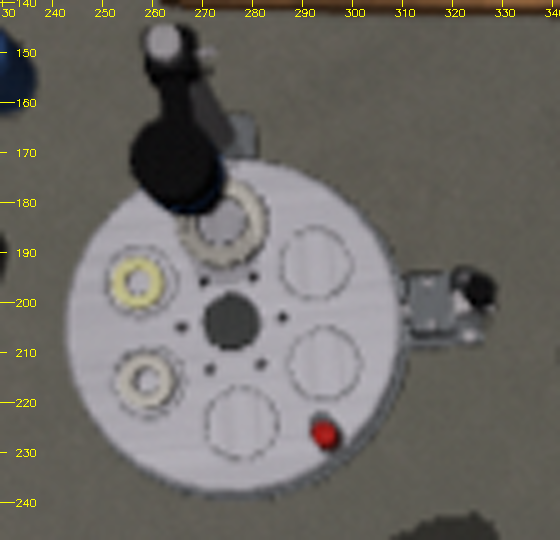

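View pics/s1.png

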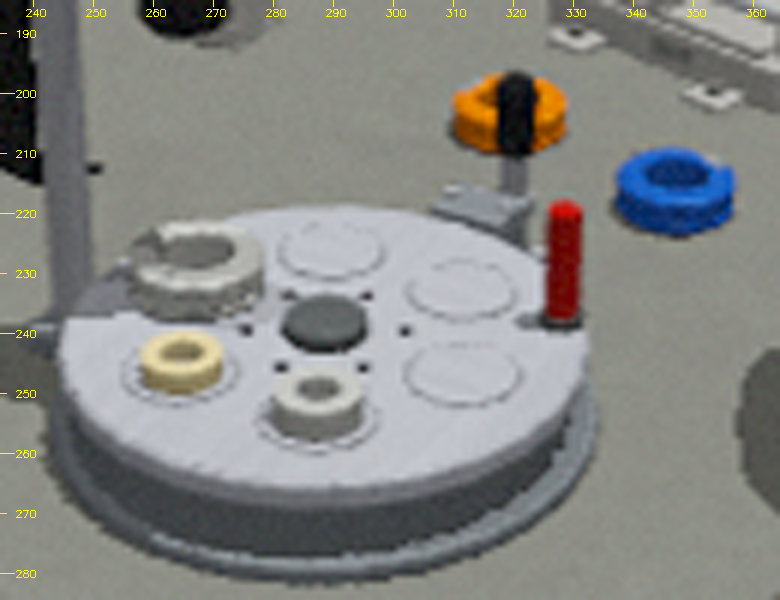

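Pixel readings. Top view: knob top (325.5,197.5), post top (294.3,226), plate disc spanning columns 242.5–310 and rows 171.5–238. Scene view: post top (328.3,219.5), knob top (320.3,198), plate face spanning columns 244–332. Next I'll fit the base pose.

```bash
cat > h.py <<'E'
import numpy as np,pickle,cv2
from scipy.optimize import least_squares
def proj(s,X):
    X=np.atleast_2d(X); p=X@np.array(s["R"]).T+np.array(s["t"])
    return np.c_[s["fx"]*p[:,0]/p[:,2]+s["cx"],s["fy"]*p[:,1]/p[:,2]+s["cy"]]
def base(p,L):
    c,s=np.cos(p[2]),np.sin(p[2]);L=np.atleast_2d(L)
    return np.c_[p[0]+c*L[:,0]-s*L[:,1],p[1]+s*L[:,0]+c*L[:,1],L[:,2]]
def pol(r,a,z): return [r*np.cos(np.radians(a)),r*np.sin(np.radians(a)),z]
E
python3 - <<'E'
from h import *
S=[pickle.load(open(n+"0.pkl","rb")) for n in("top","scene")]
obs=[((325.5,197.5),(294.3,226.2)),((320.3,198.2),(328.3,219.8))]
ext=[(242.5,310,171.5,238),(244,332,218.5,267)]
an=np.arange(0,360,3)
def f(p):
    r=[]
    for s,o,e in zip(S,obs,ext):
        r+=list((proj(s,base(p,[[0,-.148,.085],pol(.09,-145,.09)]))-np.array(o)).ravel())
        q=proj(s,base(p,[pol(.1,a,.04) for a in an]))
        r+=[q[:,0].min()-e[0],q[:,0].max()-e[1],q[:,1].min()-e[2],q[:,1].max()-e[3]]
    return np.array(r)
R=least_squares(f,[.55,.1,0],loss="soft_l1");p=R.x
print(p,np.degrees(p[2]));print(f(p).round(1))
print("knob",base(p,[0,-.148,.085]),"post",base(p,pol(.09,-145,.09)))
for a in(45,60,75):print(a,base(p,pol(.09,-145-a,.09)))
print("campost",base(p,[.12,0,0]),"cam",base(p,[.06,0,.153]))
np.save("p.npy",p)
for s in S: print(proj(s,base(p,[[0,0,.042],[0.12,0,.238],[.06,0,.238]])).round(1))
E
```

```text
[0.55938463 0.13610422 0.11923311] 6.831554084619733
[-0.3 -0.4 -0.6 -0.2 -0.7 -0.8 -0.7 -0.2  0.5 -0.5  0.5 -0.4  0.2  0.9
  0.3 -1.5]
knob [[ 0.57698935 -0.010845    0.085     ]] post [[0.49232484 0.07607935 0.09      ]]
45 [[0.46952221 0.14107866 0.09      ]]
60 [[0.47387168 0.16416727 0.09      ]]
75 [[0.48404871 0.18534343 0.09      ]]
campost [[0.67853265 0.15037831 0.        ]] cam [[0.61895864 0.14324127 0.153     ]]
[[275.4 203.9]
 [261.3 147. ]
 [263.2 170.7]]
[[288.8 239.3]
 [241.4 147.6]
 [263.9 152.6]]
```

>>> move_arm(increments=[[[24,38,0],0.14],[[24,38,0],0.14],[[24,38,0],0.14],[[24,38,0],0.14],[[24,38,0],0.14],[[24,38,0],0.14],[[24,38,0],0.14],[[24,38,0],0.14]], jaw=0.0)

```text
clock: 0.9
tool_pos: [0.3742, -0.3363, 0.1814]
orientation: [179.5, -0.0, -98.3]
force: [0.6, -0.4, 0.9]
opening: 0.044
```

>>> move_arm(increments=[[[26,42,0],0.1],[[26,42,0],0.1],[[26,42,0],0.06],[[26,42,0],0],[[26,42,0],0],[[26,42,0],0],[[26,42,0],0],[[20,30,0],0]])

```text
clock: 1.7
tool_pos: [0.5756, -0.0035, 0.1812]
orientation: [179.5, 0.0, -82.3]
force: [0.8, -0.2, 0.5]
opening: 0.0437
```

>>> move_arm(increments=[[[0,0,0],0],[[1,-7,-20],-0.015],[[0,0,-20],0],[[0,0,-10],0],[[0,0,0],0],[[0,0,0],0],[[0,0,0],0],[[0,0,0],0]])

```text
clock: 2.5
tool_pos: [0.5783, -0.0069, 0.1295]
orientation: [179.4, -0.0, -82.9]
force: [-0.3, -0.6, 0.0]
opening: 0.0437
```

```bash
cat >> h.py <<'E'
def crop(a,r0,r1,c0,c1,k,out):
    a=cv2.resize(a[r0:r1,c0:c1],None,fx=k,fy=k,interpolation=cv2.INTER_CUBIC)
    for r in range((r0+9)//10*10,r1,10): cv2.line(a,(0,int((r-r0+.5)*k)),(6,int((r-r0+.5)*k)),(0,255,255),1); cv2.putText(a,str(r),(15,int((r-r0+.5)*k)+4),0,.35,(0,255,255),1)
    for c in range((c0+9)//10*10,c1,10): cv2.line(a,(int((c-c0+.5)*k),0),(int((c-c0+.5)*k),6),(0,255,255),1); cv2.putText(a,str(c),(int((c-c0+.5)*k)-8,16),0,.35,(0,255,255),1)
    cv2.imwrite(out,a)
def look(tag):
    from plant import ctrl
    for n,b in(("top",(140,248,230,342,5)),("scene",(150,285,235,395,5))):
        s=ctrl.snapshot(n);pickle.dump(s,open(f"{n}_{tag}.pkl","wb"));crop(s["color"][:,:,::-1],*b,f"pics/{n}_{tag}.png")
    o=ctrl.get_obs();print(o["clock"],o["tool_pos"].round(4),o["orientation"].round(2),o["force"].round(1),o["opening"].round(4))
E
python3 -c "
from h import *
look('a')"
```

```text
Traceback (most recent call last):
  File "h.py", line 19, in look
    o=ctrl.get_obs();print(o["clock"],o["tool_pos"].round(4),o["orientation"].round(2),o["force"].round(1),o["opening"].round(4))
                                                                                                           ^^^^^^^^^^^^^^^^^^
AttributeError: 'float' object has no attribute 'round'
```

View pics/scene_a.png

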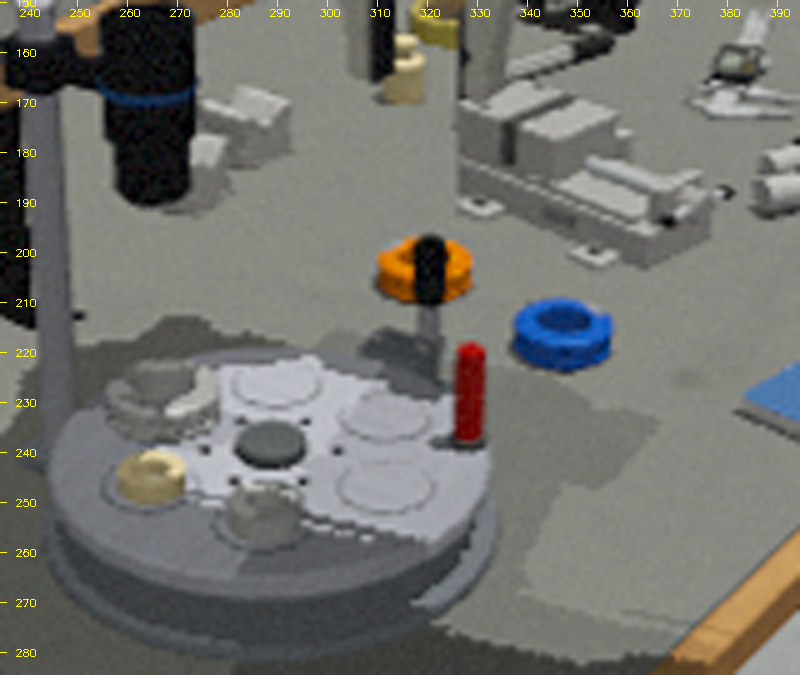

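View pics/top_a.png

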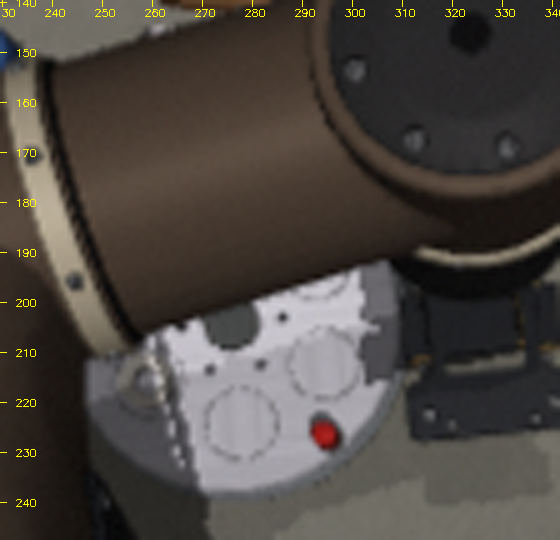

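```bash
sed -i 's/o\["opening"\].round(4)/round(o["opening"],4)/' h.py
python3 - <<'E'
from h import *
s=pickle.load(open("scene_a.pkl","rb"));cv2.imwrite("pics/sa_full.png",s["color"][:,:,::-1])
print(proj(s,[[0.5783,-.0069,.1295],[0.5783,-.0069,.3],[.562,.115,.3],[.562,.115,.35]]))
t=pickle.load(open("top_a.pkl","rb"));cv2.imwrite("pics/ta_full.png",t["color"][:,:,::-1])
E
```

```text
[[319.78294653 181.73662427]
 [321.27928003 112.80526376]
 [292.91338179 126.26679388]
 [292.71859318 101.81956965]]
```

View pics/sa_full.png

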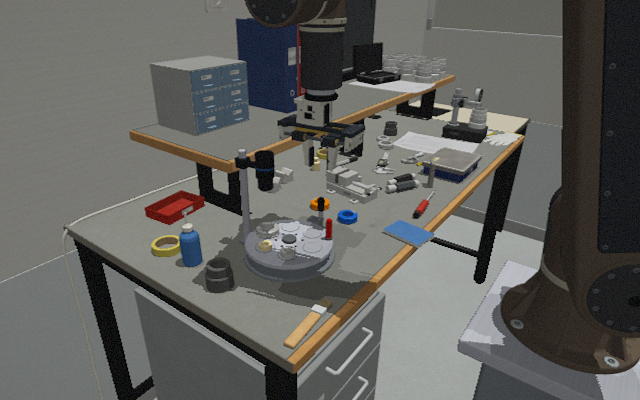

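View pics/ta_full.png

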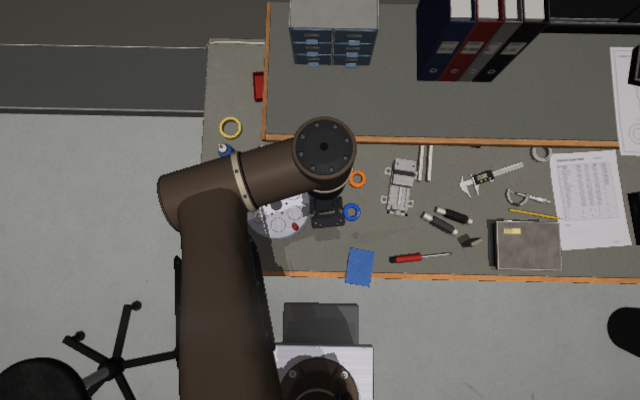

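>>> move_arm(increments=[[[-1,-4,-18],0],[[0,0,-18],0],[[0,0,-15],0],[[0,0,-10],0],[[0,0,0],0],[[0,0,0],0],[[0,0,0],0],[[0,0,0],0]])

```text
clock: 3.4
tool_pos: [0.5804, -0.0104, 0.0715]
orientation: [179.9, 0.0, -82.8]
force: [0.7, 0.1, -0.2]
opening: 0.0433
```

```bash
python3 -c "
from h import *
look('b')"
```

```text
3.5 [ 0.5804 -0.0104  0.0714] [ 1.7994e+02  2.0000e-02 -8.2810e+01] [ 0.3 -0.1 -0.3] 0.0439
```

View pics/scene_b.png

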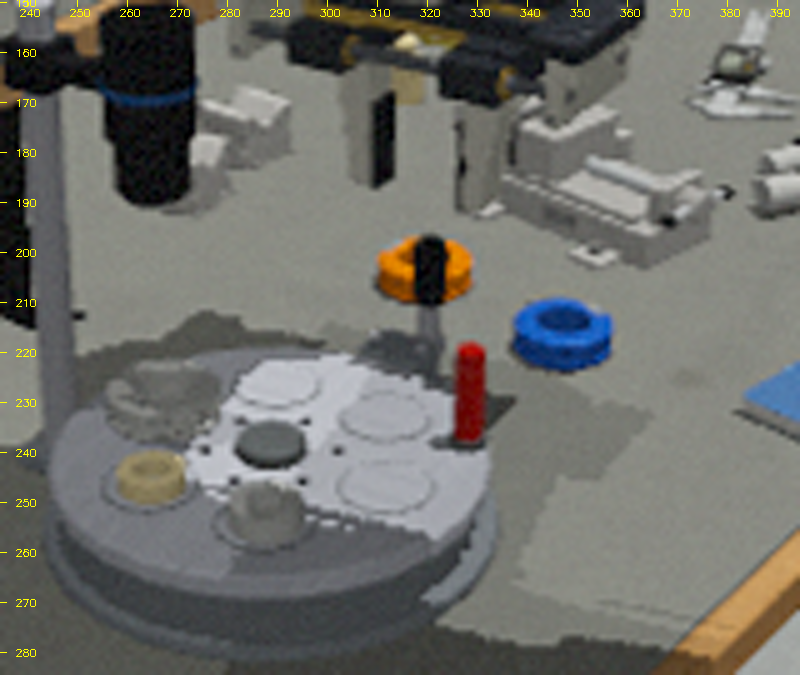

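Run:
```python
from h import *
s=pickle.load(open("scene_b.pkl","rb"));crop(s["color"][:,:,::-1],110,230,270,390,5,"pics/sb2.png")
t=pickle.load(open("top_b.pkl","rb"));crop(t["color"][:,:,::-1],130,250,270,390,5,"pics/tb2.png")
for z in (.0714,.11,.1374,.18): print(z,proj(s,[.5804,-.0104,z]).round(1),proj(t,[.5804,-.0104,z]).round(1))
```

```text
0.0714 [[319.5 202.3]] [[325.  196.5]]
0.11 [[319.8 188.3]] [[325.1 194.7]]
0.1374 [[320.  178.1]] [[325.1 193.3]]
0.18 [[320.3 161.8]] [[325.1 190.9]]
```

View pics/sb2.png

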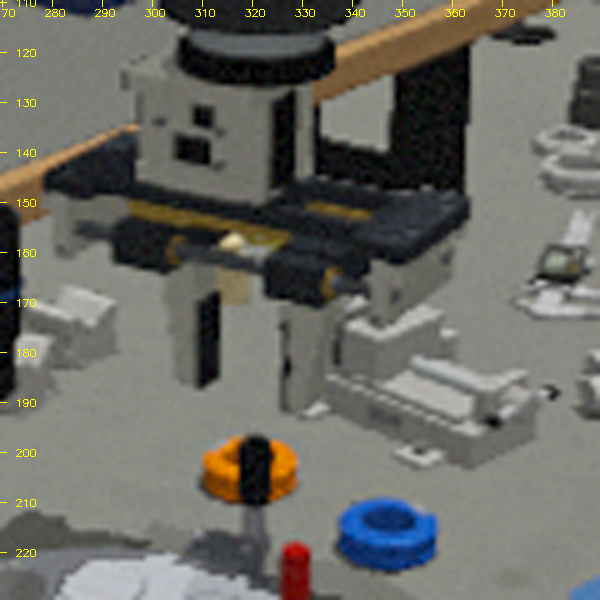

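View pics/tb2.png

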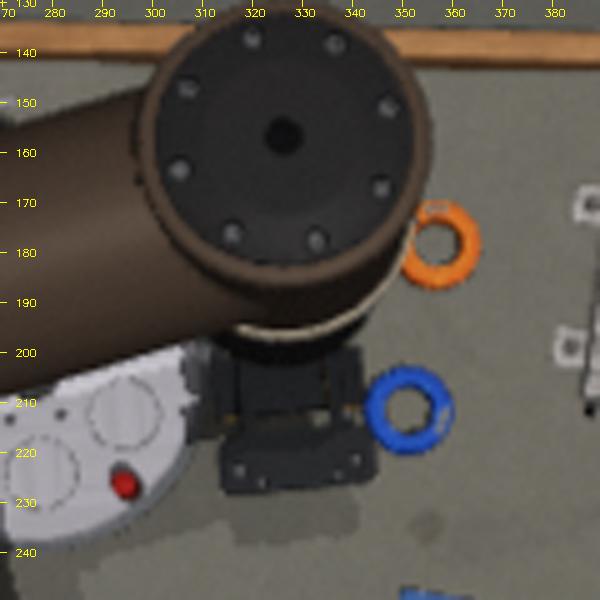

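Run:
```python
from h import *
s=pickle.load(open("scene_b.pkl","rb"));t=pickle.load(open("top_b.pkl","rb"))
def P(s):
    return np.diag([1,1,1.])@np.array([[s["fx"],0,s["cx"]],[0,s["fy"],s["cy"]],[0,0,1]])@np.c_[s["R"],s["t"]]
def tri(a,b):
    X=cv2.triangulatePoints(P(t),P(s),np.array(a,float).reshape(2,1),np.array(b,float).reshape(2,1)).ravel();X=X[:3]/X[3]
    print(X.round(4),(proj(t,X)-a).round(1),(proj(s,X)-b).round(1))
tri((344.5,224),(363,150))
tri((314.5,228),(345,160))
tri((325.5,197.5),(320.3,198.2)) # knob
p=[.5804,-.0104,np.radians(-82.8+90)]
for z in(.137,.15,.17,.19,.21): print(z,[proj(c,base(p,[[-.0965,-.039,z],[-.0965,.039,z]])).round(0).tolist() for c in(t,s)])
```

```text
[ 0.4935 -0.0598  0.2155] [[-0.1 -0.2]] [[0.2 0. ]]
[0.4877 0.0177 0.2147] [[-1.4 -2.4]] [[2.4 0.3]]
[ 0.5772 -0.011   0.0834] [[-0.3 -0.4]] [[0.4 0.1]]
0.137 [[[343.0, 227.0], [314.0, 230.0]], [[363.0, 181.0], [349.0, 193.0]]]
0.15 [[[344.0, 227.0], [314.0, 230.0]], [[363.0, 176.0], [349.0, 188.0]]]
0.17 [[[344.0, 226.0], [314.0, 230.0]], [[364.0, 168.0], [350.0, 180.0]]]
0.19 [[[344.0, 226.0], [314.0, 229.0]], [[364.0, 160.0], [350.0, 171.0]]]
0.21 [[[345.0, 226.0], [314.0, 229.0]], [[365.0, 152.0], [351.0, 163.0]]]
```

The fingertips show at about (320,188) in the scene view. The reported TCP should project to (319.5,202), so the tips look about 37 mm higher than reported. The x/y position agrees, and I'll settle the height by closing on the knob.

>>> move_arm(increments=[[[-2,0,-8],0],[[0,0,-4],0],[[0,0,0],0],[[0,0,0],0],[[0,0,0],0],[[0,0,0],0],[[0,0,0],0],[[0,0,0],0]])

```text
clock: 4.3
tool_pos: [0.5784, -0.0103, 0.0588]
orientation: [180.0, 0.0, -82.8]
force: [0.2, -0.3, 0.4]
opening: 0.044
```

```bash
python3 -c "
from h import *
look('c')"
```

```text
4.4 [ 0.5784 -0.0103  0.0588] [ 1.7998e+02  2.0000e-02 -8.2810e+01] [1.  0.7 0.2] 0.0439
```

View pics/scene_c.png

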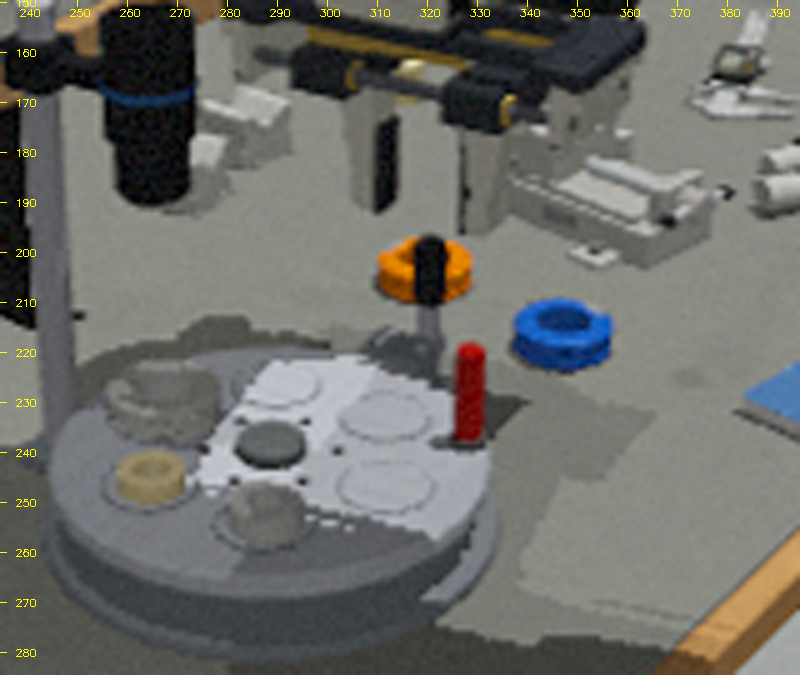

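>>> move_arm(increments=[[[0,0,0],0],[[0,0,0],0],[[0,0,0],0],[[0,0,0],0],[[0,0,0],0],[[0,0,0],0],[[0,0,0],0],[[0,0,0],0]], jaw=-0.8)

```text
clock: 5.2
tool_pos: [0.5785, -0.0103, 0.0589]
orientation: [180.0, 0.0, -82.8]
force: [0.3, 0.0, 0.3]
opening: 0.009
```

The jaws closed to 9 mm, so the knob isn't between them and the tips really are higher than reported. I'll touch down gently on the knob top (85 mm) to measure the offset.

>>> move_arm(increments=[[[0,0,-1.5],0],[[0,0,-1],0],[[0,0,-1],0],[[0,0,-1],0],[[0,0,-1],0],[[0,0,-1],0],[[0,0,-1],0],[[0,0,-1],0]])

```text
clock: 6.0
tool_pos: [0.5784, -0.0103, 0.0496]
orientation: [180.0, 0.0, -82.8]
force: [0.3, 0.6, 0.2]
opening: 0.0086
```

>>> move_arm(increments=[[[0,0,-1],0],[[0,0,-1],0],[[0,0,-1],0],[[0,0,-1],0],[[0,0,-1],0],[[0,0,-1],0],[[0,0,-1],0],[[0,0,-1],0]])

```text
clock: 6.8
tool_pos: [0.5787, -0.0104, 0.0462]
orientation: [-179.9, -0.0, -82.7]
force: [-3.6, 0.9, 8.4]
opening: 0.0087
```

```bash
python3 -c "
from h import *
look('d')"
```

```text
6.9 [ 0.5787 -0.0104  0.0462] [-1.7992e+02 -4.0000e-02 -8.2700e+01] [-3.9  1.4  8.6] 0.0086
```

View pics/scene_d.png

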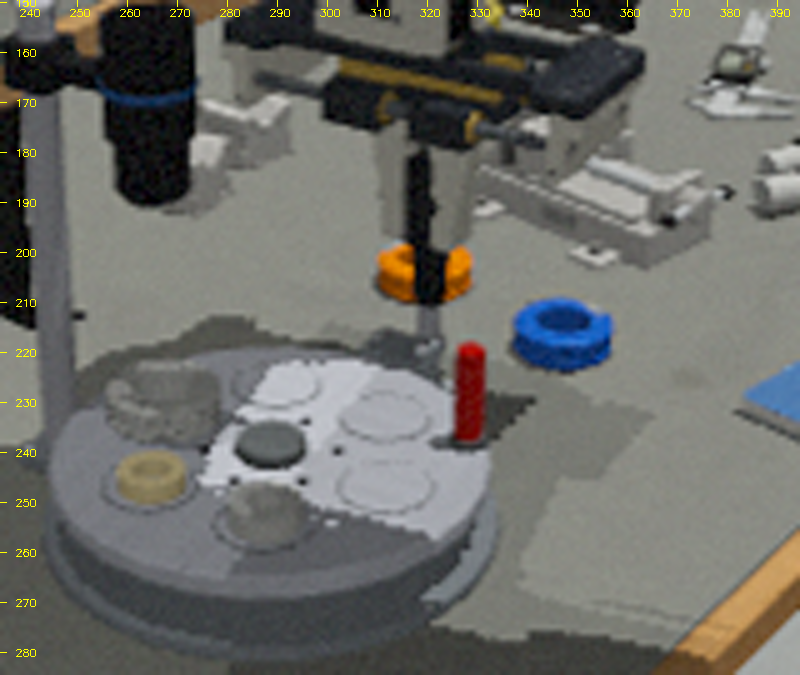

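Contact came at reported z ≈ 0.0465 with 8 N, so true z ≈ reported + 38.5 mm. Next I raise, open, then go down around the knob.

>>> move_arm(increments=[[[0,0,4],0],[[0,0,3],0],[[0,0,0],0],[[0,0,0],0],[[0,0,0],0],[[0,0,0],0],[[0,0,0],0],[[0,0,0],0]], jaw=0.0)

```text
clock: 7.7
tool_pos: [0.5786, -0.0104, 0.0533]
orientation: [-179.9, -0.0, -82.7]
force: [0.9, -0.9, 0.2]
opening: 0.0436
```

>>> move_arm(increments=[[[0,0,-5],0],[[0,0,-5],0],[[0,0,-5],0],[[0,0,-5],0],[[0,0,-5],0],[[0,0,-4],0],[[0,0,0],0],[[0,0,0],0]])

```text
clock: 8.5
tool_pos: [0.5779, -0.0106, 0.0206]
orientation: [180.0, -0.0, -82.7]
force: [-0.1, -0.4, 0.9]
opening: 0.044
```

Closing on the knob now.

>>> move_arm(increments=[[[0,0,0],0],[[0,0,0],0],[[0,0,0],0],[[0,0,0],0],[[0,0,0],0],[[0,0,0],0],[[0,0,0],0],[[0,0,0],0]], jaw=-1)

```text
clock: 9.3
tool_pos: [0.5774, -0.0106, 0.0212]
orientation: [180.0, -0.0, -82.7]
force: [-1.1, 0.6, 0.6]
opening: 0.0173
```

```bash
python3 -c "
from h import *
look('e')"
```

```text
9.4 [ 0.5774 -0.0106  0.0212] [ 1.7995e+02 -3.0000e-02 -8.2730e+01] [-0.9 -0.1  0.5] 0.0169
```

View pics/scene_e.png

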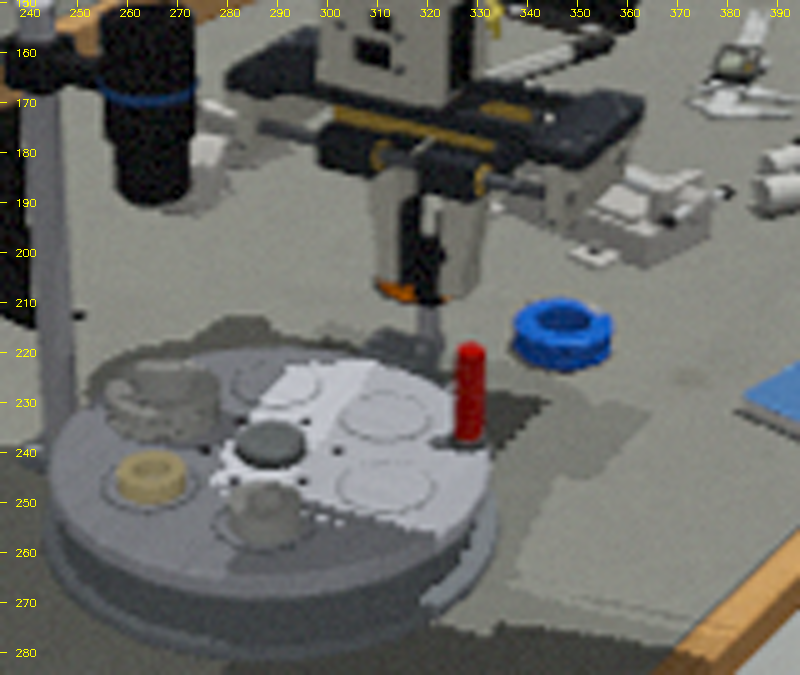

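The knob is gripped (opening 17 mm, knob at about (321,200)). Next I draw the bolt along (0.12,-0.99).

>>> move_arm(increments=[[[0.2,-2,0],0],[[0.2,-2,0],0],[[0.3,-2,0],0],[[0.2,-2,0],0],[[0.3,-2,0],0],[[0.2,-2,0],0],[[0.2,-2,0],0],[[0,0,0],0]])

```text
clock: 10.2
tool_pos: [0.5792, -0.0252, 0.0212]
orientation: [180.0, 0.0, -82.7]
force: [-2.0, 1.5, -0.1]
opening: 0.0173
```

>>> move_arm(increments=[[[0,0,0],0],[[0,0,0],0],[[0,0,0],0],[[0,0,5],0],[[0,0,12],0],[[0,0,15],0],[[0,0,15],0],[[0,0,8],0]], jaw=0.0)

```text
clock: 11.0
tool_pos: [0.5794, -0.0262, 0.0801]
orientation: [180.0, -0.1, -82.7]
force: [-0.3, -0.1, 0.5]
opening: 0.0438
```

>>> move_arm(increments=[[[-12,14,0],-0.14],[[-12,14,0],-0.14],[[-12,14,0],-0.14],[[-12,14,0],-0.14],[[-12,14,0],-0.14],[[-12,14,0],-0.14],[[-12,14,0],-0.12],[[0,0,0],0]], jaw=-0.3)

```text
clock: 11.8
tool_pos: [0.495, 0.0752, 0.087]
orientation: [-179.7, 0.2, -140.0]
force: [0.1, 0.0, -0.0]
opening: 0.0308
```

```bash
python3 -c "
from h import *
look('f')"
```

```text
11.9 [0.4962 0.0745 0.087 ] [-179.65    0.23 -139.7 ] [-0.7 -0.1  1.3] 0.0306
```

View pics/scene_f.png

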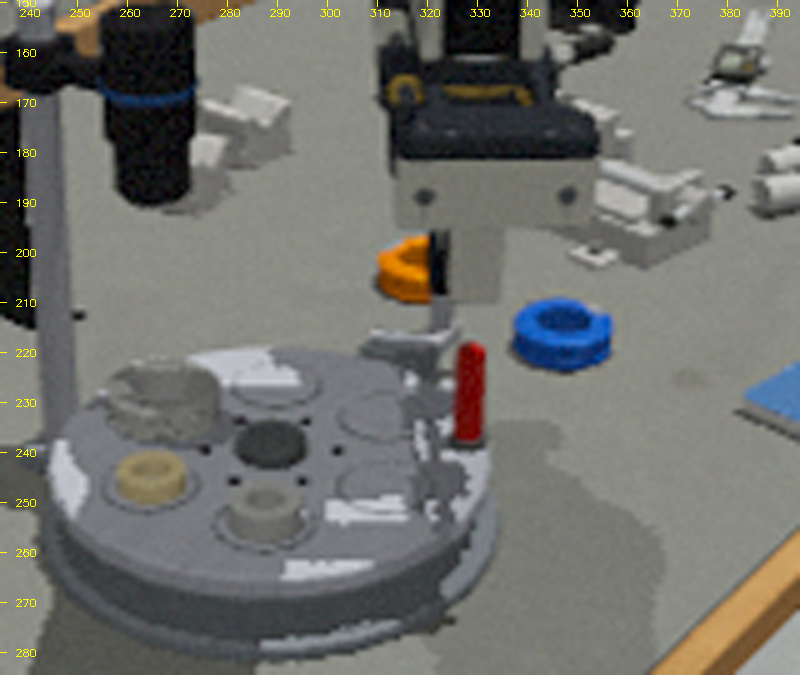

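View pics/top_f.png

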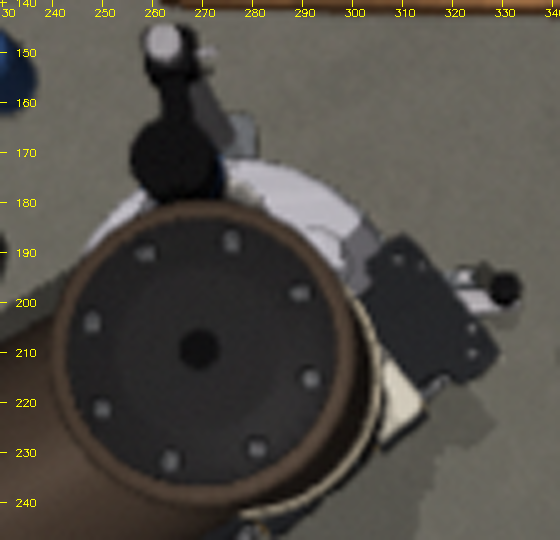

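The knob moved from column 325.5 to 331 in the top view, about 15 mm, so the bolt is out. The gripper is above the red post (328,220 in the scene view). I'll centre over it and descend.

>>> move_arm(increments=[[[-4,1.5,0],0.026],[[0,0,-10],0],[[0,0,-10],0],[[0,0,-6],0],[[0,0,-2],0],[[0,0,0],0],[[0,0,0],0],[[0,0,0],0]])

```text
clock: 12.7
tool_pos: [0.4925, 0.074, 0.0555]
orientation: [-179.7, 0.1, -137.9]
force: [-0.6, 0.1, 1.0]
opening: 0.0302
```

```bash
python3 -c "
from h import *
look('g')
p=np.load('p.npy');s=pickle.load(open('scene_g.pkl','rb'))
print(proj(s,base(p,[pol(.09,-145,.09)])))
"
```

```text
12.8 [0.4926 0.0741 0.0556] [-1.7966e+02  1.1000e-01 -1.3792e+02] [ 0.5 -0.3 -0.3] 0.0306
[[328.84916851 219.38248278]]
```

View pics/scene_g.png

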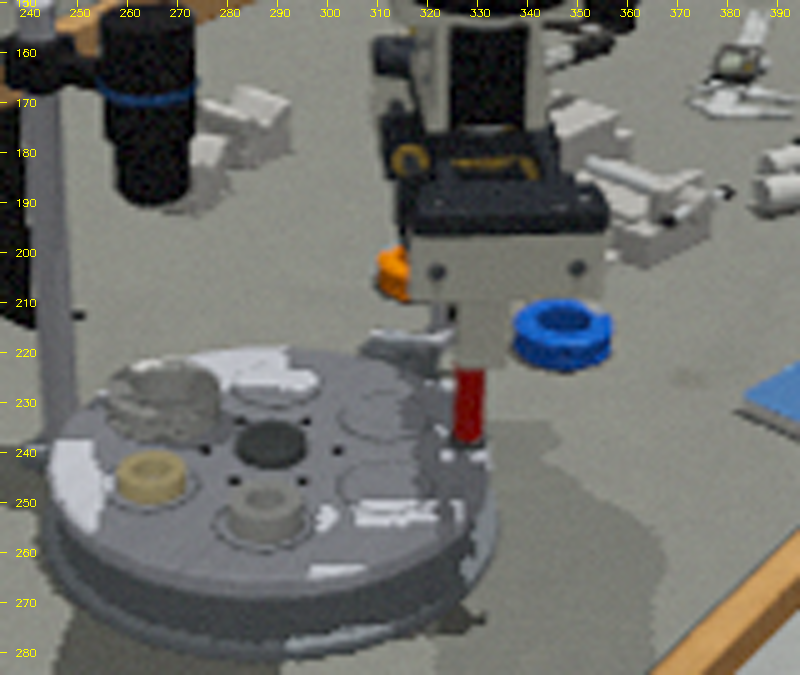

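>>> move_arm(increments=[[[2,2,-2],0],[[0,0,-2],0],[[0,0,-2],0],[[0,0,-2],0],[[0,0,-2],0],[[0,0,-2],0],[[0,0,-2],0],[[0,0,0],0]])

```text
clock: 13.6
tool_pos: [0.495, 0.0765, 0.0408]
orientation: [-179.6, 0.2, -137.9]
force: [-0.3, 0.4, 0.1]
opening: 0.0306
```

>>> move_arm(increments=[[[0,0,-3],0],[[0,0,-3],0],[[0,0,-3],0],[[0,0,-3],0],[[0,0,-3],0],[[0,0,-3],0],[[0,0,0],0],[[0,0,0],0]])

```text
clock: 14.4
tool_pos: [0.4949, 0.0764, 0.0209]
orientation: [-179.7, 0.1, -137.9]
force: [-0.7, 0.7, -0.3]
opening: 0.0307
```

```bash
python3 -c "
from h import *
look('h')
"
```

```text
14.5 [0.4949 0.0765 0.0211] [-1.7965e+02  1.5000e-01 -1.3790e+02] [0.7 0.8 1.2] 0.0308
```

View pics/scene_h.png

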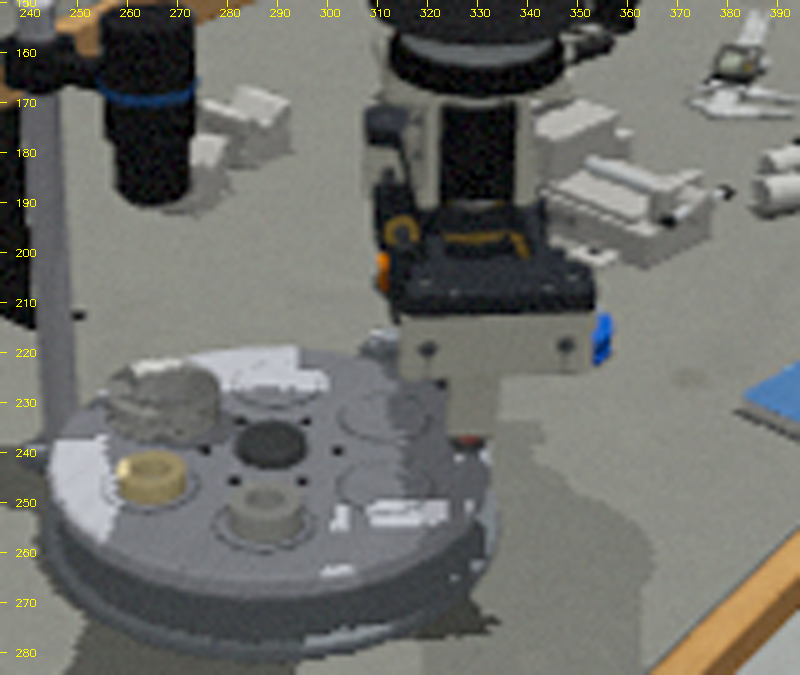

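The post is caged, with the leading finger at (329,237) covering it and no contact force. Next I close the gap along the tangent (-0.68,0.735).

>>> move_arm(increments=[[[-1.4,1.5,0],0],[[-1.4,1.5,0],0],[[-1.4,1.5,0],0],[[-1.4,1.5,0],0],[[-0.4,0.4,0],0],[[-0.4,0.4,0],0],[[-0.4,0.4,0],0],[[-0.4,0.4,0],0]])

```text
clock: 15.3
tool_pos: [0.4881, 0.084, 0.0215]
orientation: [-179.6, 0.2, -137.9]
force: [3.1, -4.1, -1.3]
opening: 0.0309
```

>>> move_arm(increments=[[[-0.7,0.7,0],0],[[-0.7,0.7,0],0],[[-0.8,0.8,0],0],[[-0.8,0.8,0],0],[[-0.8,0.9,0],0],[[-0.8,0.9,0],0],[[-0.8,0.9,0],0],[[-0.8,0.9,0],0]])

```text
clock: 16.1
tool_pos: [0.4842, 0.0881, 0.0214]
orientation: [-179.3, 0.2, -137.9]
force: [3.7, -3.1, -1.9]
opening: 0.0306
```

```bash
cat > adv.py <<'E'
# usage: adv.py step_mm n  -> prints plate angle estimate and rows
import sys
from h import *
from plant import ctrl
p=np.load('p.npy');o=ctrl.get_obs();T=o["tool_pos"][:2];yaw=o["orientation"][2]
d=.0085  # tcp ahead of post centre along the jaw axis
j=np.array([np.sin(np.radians(yaw)),-np.cos(np.radians(yaw))])
ax=p[:2]
# the pad plane: (P-T).j=-d, post at r=.09 -> solve angle
q=(T-ax-d*j); 
c=q@j; e=np.array([-j[1],j[0]]) # outward/inward normal to j
e=e if q@e>0 else -e
post=c*j+np.sqrt(.09**2-c*c)*e
phi=np.degrees(np.arctan2(post[1],post[0]));a=(-145+np.degrees(p[2])-phi)%360
a=a-360 if a>180 else a
rad=(T-ax-d*j-post)@e
print("plate deg",round(a,2),"post",(post+ax).round(4),"rad off mm",round(rad*1e3,1),"yaw err",round((yaw-phi+180)%360-180,1),"force",o["force"].round(1),"push along -j",round(-o["force"][:2]@j,1))
st,n=float(sys.argv[1]),int(sys.argv[2])
ph=np.radians(phi);w=st/90
for k in range(n):
    t=np.array([np.sin(ph-w*(k+.5)),-np.cos(ph-w*(k+.5))])
    print("  [[%.1f, %.1f, 0], %.3f]"%(st*t[0],st*t[1],-w))
E
python3 adv.py 1.5 8
```

```text
plate deg 3.73 post [0.4886 0.0806] rad off mm -1.8 yaw err 4.0 force [ 3.7 -3.1 -1.9] push along -j 4.8
  [[-0.9, 1.2, 0], -0.017]
  [[-0.9, 1.2, 0], -0.017]
  [[-0.9, 1.2, 0], -0.017]
  [[-0.9, 1.2, 0], -0.017]
  [[-0.8, 1.2, 0], -0.017]
  [[-0.8, 1.3, 0], -0.017]
  [[-0.8, 1.3, 0], -0.017]
  [[-0.8, 1.3, 0], -0.017]
```

>>> move_arm(increments=[[[-0.9,1.2,0],-0.026],[[-0.9,1.2,0],-0.026],[[-0.9,1.2,0],-0.026],[[-0.9,1.2,0],-0.026],[[-0.8,1.2,0],-0.026],[[-0.8,1.3,0],-0.026],[[-0.8,1.3,0],-0.026],[[-0.8,1.3,0],-0.026]])

```text
clock: 16.9
tool_pos: [0.4791, 0.1003, 0.0216]
orientation: [-179.3, 0.4, -150.6]
force: [4.7, -3.7, -3.8]
opening: 0.0304
```

```bash
python3 adv.py 1.8 8
```

```text
plate deg 12.27 post [0.4811 0.0917] rad off mm -2.5 yaw err -0.2 force [ 4.7 -3.7 -3.8] push along -j 5.6
  [[-0.9, 1.6, 0], -0.020]
  [[-0.8, 1.6, 0], -0.020]
  [[-0.8, 1.6, 0], -0.020]
  [[-0.8, 1.6, 0], -0.020]
  [[-0.7, 1.6, 0], -0.020]
  [[-0.7, 1.7, 0], -0.020]
  [[-0.7, 1.7, 0], -0.020]
  [[-0.6, 1.7, 0], -0.020]
```

>>> move_arm(increments=[[[-0.9,1.6,0],-0.02],[[-0.8,1.6,0],-0.02],[[-0.8,1.6,0],-0.02],[[-0.8,1.6,0],-0.02],[[-0.7,1.6,0],-0.02],[[-0.7,1.7,0],-0.02],[[-0.7,1.7,0],-0.02],[[-0.6,1.7,0],-0.02]])

```text
clock: 17.7
tool_pos: [0.474, 0.1149, 0.0218]
orientation: [-179.2, 0.6, -160.6]
force: [3.4, -3.5, -2.3]
opening: 0.0309
```

```bash
python3 adv.py 1.8 8
```

```text
plate deg 22.35 post [0.4745 0.1061] rad off mm -2.5 yaw err -0.0 force [ 3.4 -3.5 -2.3] push along -j 4.4
  [[-0.6, 1.7, 0], -0.020]
  [[-0.5, 1.7, 0], -0.020]
  [[-0.5, 1.7, 0], -0.020]
  [[-0.5, 1.7, 0], -0.020]
  [[-0.4, 1.7, 0], -0.020]
  [[-0.4, 1.8, 0], -0.020]
  [[-0.4, 1.8, 0], -0.020]
  [[-0.3, 1.8, 0], -0.020]
```

>>> move_arm(increments=[[[-0.6,1.7,0],-0.02],[[-0.5,1.7,0],-0.02],[[-0.5,1.7,0],-0.02],[[-0.5,1.7,0],-0.02],[[-0.4,1.7,0],-0.02],[[-0.4,1.8,0],-0.02],[[-0.4,1.8,0],-0.02],[[-0.3,1.8,0],-0.02]])

```text
clock: 18.5
tool_pos: [0.4706, 0.1294, 0.0224]
orientation: [-179.2, 0.6, -170.5]
force: [3.1, -4.4, -1.0]
opening: 0.0308
```

```bash
python3 adv.py 1.3 8
```

```text
plate deg 32.04 post [0.4707 0.1208] rad off mm -1.3 yaw err -0.3 force [ 3.1 -4.4 -1. ] push along -j 4.9
  [[-0.2, 1.3, 0], -0.014]
  [[-0.2, 1.3, 0], -0.014]
  [[-0.2, 1.3, 0], -0.014]
  [[-0.2, 1.3, 0], -0.014]
  [[-0.1, 1.3, 0], -0.014]
  [[-0.1, 1.3, 0], -0.014]
  [[-0.1, 1.3, 0], -0.014]
  [[-0.1, 1.3, 0], -0.014]
```

>>> move_arm(increments=[[[-0.2,1.2,0],-0.014],[[-0.2,1.2,0],-0.014],[[-0.2,1.2,0],-0.014],[[-0.2,1.2,0],-0.014],[[-0.1,1.2,0],-0.014],[[-0.1,1.2,0],-0.014],[[-0.1,1.0,0],-0.014],[[-0.1,0.9,0],-0.014]])

```text
clock: 19.3
tool_pos: [0.4687, 0.1393, 0.0227]
orientation: [-179.1, 0.6, -177.5]
force: [2.6, -2.8, 0.1]
opening: 0.0308
```

```bash
python3 adv.py 0.8 8
```

```text
plate deg 38.44 post [0.4695 0.1308] rad off mm 0.4 yaw err -0.9 force [ 2.6 -2.8  0.1] push along -j 2.9
  [[-0.0, 0.8, 0], -0.009]
  [[-0.0, 0.8, 0], -0.009]
  [[-0.0, 0.8, 0], -0.009]
  [[-0.0, 0.8, 0], -0.009]
  [[-0.0, 0.8, 0], -0.009]
  [[-0.0, 0.8, 0], -0.009]
  [[-0.0, 0.8, 0], -0.009]
  [[0.0, 0.8, 0], -0.009]
```

>>> move_arm(increments=[[[0,0.8,0],-0.009],[[0,0.8,0],-0.009],[[0,0.8,0],-0.009],[[0,0.8,0],-0.009],[[0,0.8,0],-0.009],[[0,0.8,0],-0.009],[[0,0.8,0],-0.009],[[0,0.8,0],-0.009]])

```text
clock: 20.1
tool_pos: [0.4685, 0.1458, 0.0226]
orientation: [-179.1, 0.6, 178.0]
force: [2.1, -2.9, 1.3]
opening: 0.0309
```

```bash
python3 adv.py 0.8 8
```

```text
plate deg 42.6 post [0.4694 0.1373] rad off mm 1.2 yaw err -1.2 force [ 2.1 -2.9  1.3] push along -j 2.8
  [[0.0, 0.8, 0], -0.009]
  [[0.0, 0.8, 0], -0.009]
  [[0.0, 0.8, 0], -0.009]
  [[0.0, 0.8, 0], -0.009]
  [[0.0, 0.8, 0], -0.009]
  [[0.0, 0.8, 0], -0.009]
  [[0.1, 0.8, 0], -0.009]
  [[0.1, 0.8, 0], -0.009]
```

>>> move_arm(increments=[[[0.1,0.7,0],-0.007],[[0.1,0.7,0],-0.007],[[0.1,0.7,0],-0.007],[[0.1,0.7,0],-0.007],[[0.1,0.7,0],-0.007],[[0.1,0.7,0],-0.007],[[0.1,0.7,0],-0.007],[[0.1,0.7,0],-0.007]])

```text
clock: 20.9
tool_pos: [0.4691, 0.1518, 0.0226]
orientation: [-179.1, 0.6, 174.5]
force: [2.0, -2.2, 0.6]
opening: 0.0304
```

```bash
python3 adv.py 0.7 8
```

```text
plate deg 46.36 post [0.4697 0.1432] rad off mm 1.3 yaw err -1.0 force [ 2.  -2.2  0.6] push along -j 2.0
  [[0.1, 0.7, 0], -0.008]
  [[0.1, 0.7, 0], -0.008]
  [[0.1, 0.7, 0], -0.008]
  [[0.1, 0.7, 0], -0.008]
  [[0.1, 0.7, 0], -0.008]
  [[0.1, 0.7, 0], -0.008]
  [[0.1, 0.7, 0], -0.008]
  [[0.1, 0.7, 0], -0.008]
```

>>> move_arm(increments=[[[0.1,0.7,0],-0.007],[[0.1,0.7,0],-0.007],[[0.1,0.7,0],-0.007],[[0.1,0.7,0],-0.007],[[0.1,0.7,0],-0.007],[[0.1,0.7,0],-0.007],[[0.1,0.7,0],-0.007],[[0.1,0.7,0],-0.007]])

```text
clock: 21.7
tool_pos: [0.4698, 0.1588, 0.0224]
orientation: [-179.2, 0.5, 171.0]
force: [0.3, -0.2, 0.7]
opening: 0.0306
```

```bash
python3 adv.py 0.7 8
```

```text
plate deg 50.78 post [0.4705 0.1501] rad off mm 2.0 yaw err -0.1 force [ 0.3 -0.2  0.7] push along -j 0.2
  [[0.1, 0.7, 0], -0.008]
  [[0.1, 0.7, 0], -0.008]
  [[0.1, 0.7, 0], -0.008]
  [[0.1, 0.7, 0], -0.008]
  [[0.1, 0.7, 0], -0.008]
  [[0.1, 0.7, 0], -0.008]
  [[0.1, 0.7, 0], -0.008]
  [[0.1, 0.7, 0], -0.008]
```

The push has dropped from 2 N to about 0 N near 51°, so the plate may have dropped into the detent. I'll feel gently for the climb.

>>> move_arm(increments=[[[0.1,0.5,0],0],[[0.1,0.5,0],0],[[0.1,0.5,0],0],[[0.1,0.5,0],0],[[0.1,0.5,0],0],[[0.1,0.5,0],0],[[0.1,0.5,0],0],[[0.1,0.5,0],0]])

```text
clock: 22.5
tool_pos: [0.4701, 0.162, 0.0223]
orientation: [-179.1, 0.5, 171.0]
force: [1.1, -3.5, 0.0]
opening: 0.0306
```

```bash
python3 adv.py 0.7 1
```

```text
plate deg 52.82 post [0.471  0.1533] rad off mm 2.3 yaw err 2.0 force [ 1.1 -3.5  0. ] push along -j 3.3
  [[0.1, 0.7, 0], -0.008]
```

>>> move_arm(increments=[[[0.1,0.6,0],0],[[0.1,0.6,0],0],[[0.1,0.6,0],0],[[0.1,0.6,0],0],[[0.1,0.6,0],0],[[0.1,0.6,0],0],[[0.1,0.6,0],0],[[0.1,0.6,0],0]])

```text
clock: 23.3
tool_pos: [0.47, 0.1625, 0.0222]
orientation: [-178.7, 0.4, 171.0]
force: [2.2, -6.3, 2.5]
opening: 0.0308
```

```bash
python3 adv.py 0.7 1
```

```text
plate deg 53.13 post [0.4711 0.1537] rad off mm 2.5 yaw err 2.3 force [ 2.2 -6.3  2.5] push along -j 5.9
  [[0.1, 0.7, 0], -0.008]
```

The plate stands: 4.8 mm commanded gave only 0.5 mm of travel, with the push climbing to 5.9 N at about 53°. I'll let go, lift off and look.

>>> move_arm(increments=[[[-0.5,-2.5,0],0],[[-0.5,-2.5,0],0],[[-0.5,-2.5,0],0],[[0,0,10],0],[[0,0,18],0],[[0,0,20],0],[[0,0,18],0],[[0,0,0],0]])

```text
clock: 24.1
tool_pos: [0.469, 0.1569, 0.0931]
orientation: [-178.9, 0.5, 171.0]
force: [-0.4, 0.6, 0.2]
opening: 0.0308
```

>>> move_arm(increments=[[[10,-20,0],0.14],[[12,-24,0],0.14],[[14,-26,0],0.14],[[16,-28,0],0.14],[[16,-28,0],0.14],[[16,-26,0],0.14],[[14,-20,0],0.14],[[8,-8,0],0.14]], jaw=0.0)

```text
clock: 24.9
tool_pos: [0.5779, -0.0269, 0.0952]
orientation: [-179.1, 0.8, -122.2]
force: [-0.1, 0.0, -0.2]
opening: 0.0436
```

```bash
python3 -c "
from h import *
look('i')
"
```

```text
25.0 [ 0.5779 -0.0265  0.0951] [-179.1     0.74 -122.36] [-0.6  0.4 -0.5] 0.0438
```

View pics/scene_i.png

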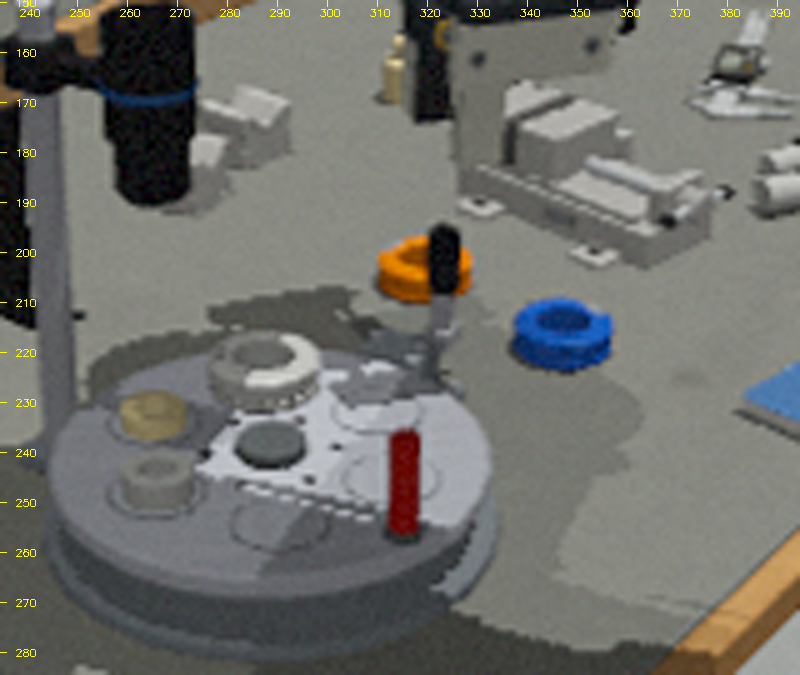

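View pics/top_i.png

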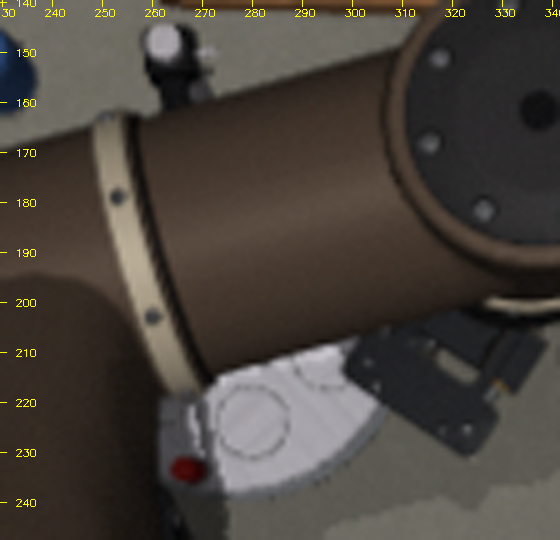

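The post top is now at scene (315,237) and top (266.5,233). The knob is at (323,196) and the parts sit on their seats. I'll compute the plate angle next.

Run:
```python
from h import *
p=np.load('p.npy')
s=pickle.load(open("scene_i.pkl","rb"));t=pickle.load(open("top_i.pkl","rb"))
f=lambda a:np.r_[proj(t,base(p,pol(.09,-145-a[0],.09)))[0]-(266.5,233.3),proj(s,base(p,pol(.09,-145-a[0],.09)))[0]-(315,237)]
r=least_squares(f,[52]);print(r.x,r.fun.round(1))
g=lambda a:proj(s,base(p,[0,-.148-a[0],.085]))[0]-(323.2,196)
r=least_squares(g,[.01]);print(r.x,r.fun)
b=base(p,[0,-.148-.0146,.085]);print(b)
```

```text
[53.41482366] [-0.9 -0.3  0.8 -0.3]
[0.0121799] [-0.0732621 -0.0944857]
[[ 0.57872603 -0.02534135  0.085     ]]
```

>>> move_arm(increments=[[[1,1,0],0.14],[[0,0,0],0.14],[[0,0,0],0.14],[[0,0,0],0.14],[[0,0,0],0.13],[[0,0,0],0],[[0,0,0],0],[[0,0,0],0]])

```text
clock: 25.8
tool_pos: [0.5752, -0.0216, 0.0942]
orientation: [-179.3, 0.8, -83.3]
force: [-0.5, 0.4, -0.7]
opening: 0.0436
```

>>> move_arm(increments=[[[4,-4,0],0.01],[[0,0,-15],0],[[0,0,-15],0],[[0,0,-10],0],[[0,0,0],0],[[0,0,0],0],[[0,0,0],0],[[0,0,0],0]])

```text
clock: 26.6
tool_pos: [0.5816, -0.0262, 0.0548]
orientation: [-179.1, 0.8, -83.2]
force: [0.8, -0.4, 0.2]
opening: 0.0437
```

>>> move_arm(increments=[[[-2.5,1,-6],0],[[0,0,-6],0],[[0,0,-6],0],[[0,0,-6],0],[[0,0,-6],0],[[0,0,-4],0],[[0,0,0],0],[[0,0,0],0]])

```text
clock: 27.4
tool_pos: [0.5788, -0.025, 0.018]
orientation: [-179.1, 0.8, -83.2]
force: [-0.9, -0.2, -0.8]
opening: 0.0437
```

```bash
python3 -c "
from h import *
look('j')
"
```

```text
27.5 [ 0.579  -0.025   0.0183] [-179.05    0.8   -83.16] [-0.  -0.6  0.7] 0.0441
```

View pics/scene_j.png

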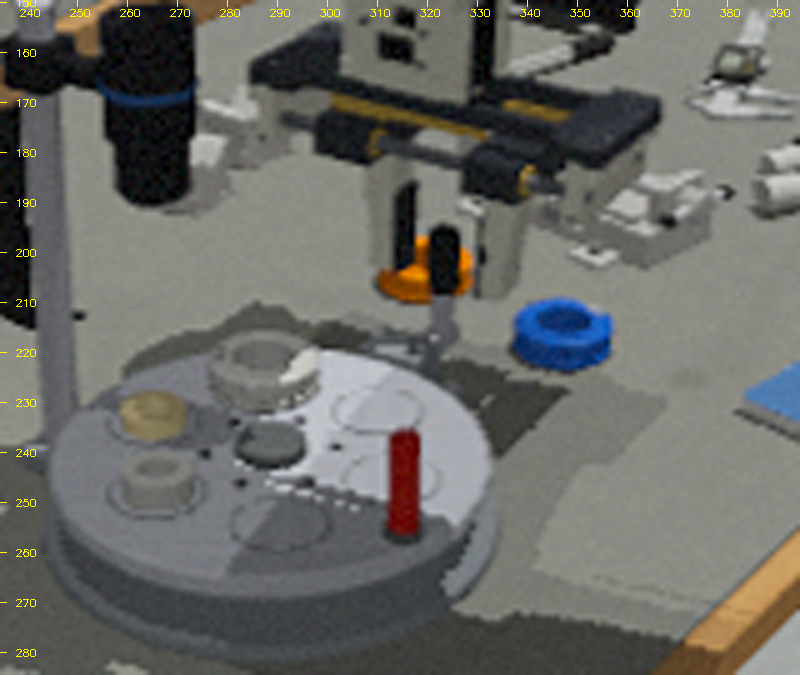

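The knob (323,200) stands between the fingers at (314,203) and (333,207), so I close.

>>> move_arm(increments=[[[0,0,0],0],[[0,0,0],0],[[0,0,0],0],[[0,0,0],0],[[0,0,0],0],[[0,0,0],0],[[0,0,0],0],[[0,0,0],0]], jaw=-1)

```text
clock: 28.3
tool_pos: [0.5801, -0.0248, 0.0192]
orientation: [-178.9, 0.8, -83.2]
force: [-0.0, 0.6, -0.4]
opening: 0.0171
```

>>> move_arm(increments=[[[-0.1,1,0],0],[[-0.1,1,0],0],[[-0.1,1,0],0],[[-0.1,1,0],0],[[-0.1,1,0],0],[[-0.1,1,0],0],[[-0.1,1,0],0],[[-0.1,1,0],0]])

```text
clock: 29.1
tool_pos: [0.5791, -0.017, 0.0191]
orientation: [-179.0, 0.7, -83.2]
force: [1.2, -2.9, -1.3]
opening: 0.0174
```

>>> move_arm(increments=[[[-0.1,0.8,0],0],[[-0.1,0.8,0],0],[[-0.1,0.8,0],0],[[-0.1,0.8,0],0],[[-0.1,0.8,0],0],[[-0.1,0.8,0],0],[[-0.1,0.8,0],0],[[-0.1,0.8,0],0]])

```text
clock: 29.9
tool_pos: [0.5782, -0.0101, 0.0191]
orientation: [-179.0, 0.7, -83.2]
force: [3.4, -6.5, -1.0]
opening: 0.0169
```

>>> move_arm(increments=[[[-0.1,0.8,0],0],[[-0.1,0.8,0],0],[[-0.1,0.8,0],0],[[-0.1,0.8,0],0],[[0,0,0],0],[[0,0,0],0],[[0,0,0],0],[[0,0,0],0]])

```text
clock: 30.7
tool_pos: [0.5783, -0.0104, 0.0192]
orientation: [-179.0, 0.5, -83.2]
force: [2.2, -3.2, -1.6]
opening: 0.0173
```

The bolt stopped at y ≈ -0.0104, and its home position was -0.0106. I'll release, lift and back away so I can look.

>>> move_arm(increments=[[[0,0,0],0],[[0,0,0],0],[[0,0,0],0],[[0,0,5],0],[[0,0,15],0],[[0,0,20],0],[[0,0,20],0],[[0,0,20],0]], jaw=0.0)

```text
clock: 31.5
tool_pos: [0.5752, -0.0095, 0.1]
orientation: [-179.4, 0.5, -83.2]
force: [-0.1, 0.5, 1.0]
opening: 0.0435
```

>>> move_arm(increments=[[[0,0,10],0],[[-5,-25,0],0],[[-10,-30,0],0],[[-10,-30,0],0],[[-10,-30,0],0],[[-10,-30,0],0],[[-5,-25,0],0],[[0,-10,0],0]])

```text
clock: 32.3
tool_pos: [0.5248, -0.1923, 0.1149]
orientation: [-178.9, 0.6, -82.9]
force: [0.1, 0.1, 0.1]
opening: 0.0441
```

>>> move_arm(increments=[[[-10,-30,0],0],[[-10,-30,0],0],[[-10,-30,0],0],[[-10,-20,0],0],[[0,-10,0],0],[[0,0,0],0],[[0,0,0],0],[[0,0,0],0]])

```text
clock: 33.1
tool_pos: [0.4849, -0.315, 0.1138]
orientation: [-178.9, 0.7, -82.9]
force: [-0.1, 0.2, -0.3]
opening: 0.0438
```

```bash
python3 -c "
from h import *
look('k')
"
```

```text
33.2 [ 0.4849 -0.3149  0.1139] [-178.93    0.72  -82.85] [0.  0.1 0.1] 0.0441
```

View pics/scene_k.png

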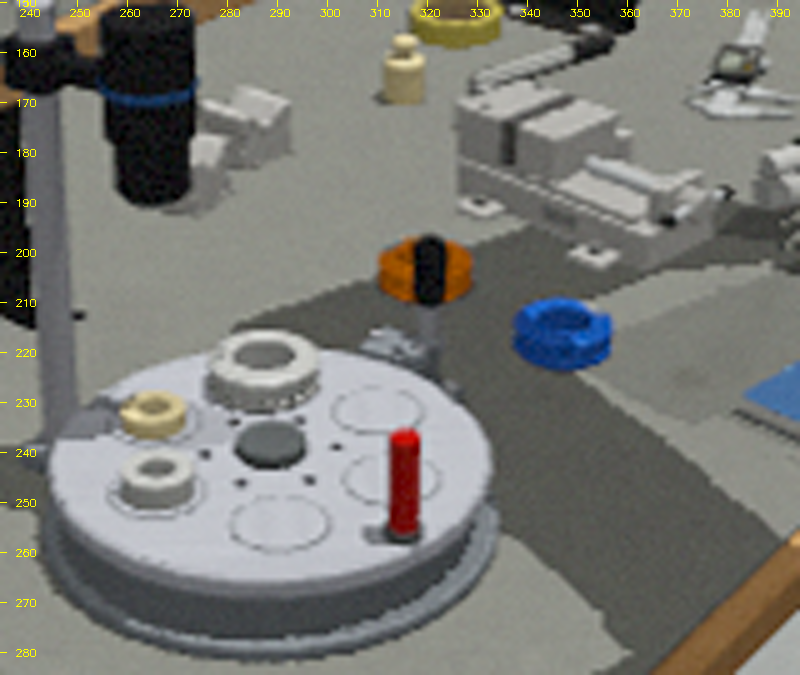

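View pics/top_k.png

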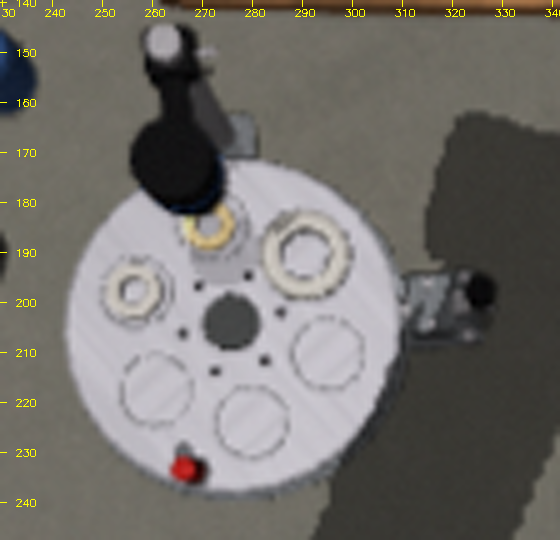

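The knob is back at its starting pixels (scene (320,198), top (325.5,197.5)). The post has moved to top (266,233), the brass spacer sits under the camera at (271,185), and all three parts lie on their seats. I'll hand in.

```bash
python3 -c "
from plant import ctrl
print(ctrl.close_job())"
```

```text
the job is handed in; nothing more can be done
None
```

The plate now stands one station on and is locked, and I handed the job in at about 33 s; no verdict is reported.

- **Bolt out:** I drew the bolt about 14.6 mm by its knob while the plate was still at its first station.
- **Plate turned:** I pushed the red post clockwise until the push dropped to about 0 N near 51°. The push then climbed to 6 N with the plate standing at about 53°.
- **Forces:** The highest force I read on the post was about 7 N. Force was only read at the end of each 0.8 s call, so brief peaks between readings went unseen.
- **Bolt home:** I slid the bolt in against 3 to 7 N. It stopped at TCP y = -0.0104, and its starting home position was -0.0106.

**Last checks:** In both cameras the knob is back at its starting pixels. The post reads 53.4° on by image, with an uncertainty of about 1°. All three parts look to be on their seats, with the brass spacer under the camera. The arm was clear of everything, with forces near zero.

**One disagreement:** The reported TCP height did not match the pictures. The fingertips were about 38 mm higher than stated. I confirmed this by touching the knob top with 8 N and used that offset throughout. The reported x and y agreed with the images.

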